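# Turn the colour-chart leaf over its spine

## Task

The stiff white leaf of the test-strip colour chart has been left ajar over the blue-grey page. With the fingertips or the outside of the fingers, push it up and over the spine and press it gently down until it lies flat on the white page, then move clear. Do not pinch, grasp or lift anything, do not fling the leaf, leave the board where it lies, and leave the tube rack, bottle and sample cup undisturbed.

Things in the scene. Friction and masses are not known exactly. Their poses are not given: they have to be found in the camera images.
- chart: The colour-chart board, a loose grey slab of about 1 kg, 170 x 270 x 14 mm (x, y, z), lying on the bench. Origin at the centre of its underside, z up. The spine runs along its x axis across its middle; the blue-grey page is its +y half, the white page its -y half; page tops are 14 mm above the bench. Bystanders stand off its +x and -x sides only, never off its +y or -y sides.
- spine (a point): The middle of the hinge axis, at the board's centre, 18 mm above the bench; axes as the board's. A steel rod of 14 mm diameter, 160 mm long, lies along it.
- leaf (a joint): Angle of the leaf about the spine: 0 = flat on the blue-grey page (+y of the board), pi/2 = upright, pi = flat on the white page (-y), where its top is 21 mm above the bench. Starts between 0.45 and 0.85. It stops at 0 and pi. The hinge is stiff: the leaf stays where it is left and needs 0.1 to 0.3 N m (about 2 N at the tab) to turn.
- leaf_tab (a point): Point in the orange tab of the leaf, mid-thickness, 135 mm from the spine, half-way along it; y axis away from the spine, z normal to the leaf. The leaf is rigid, white with colour patches, 5 mm thick, 150 mm along the spine, from 10 to 125 mm off it; the tab (40 mm along the spine) extends the middle of its free edge to 145 mm.
- rack: Bystander: green tube rack 60 x 108 mm, about 100 mm high with its red- and grey-capped tubes (all one piece). Origin at the centre of its underside.
- bottle: Bystander: amber reagent bottle with a blue cap, 44 mm diameter, 100 mm high. Origin at the centre of its underside.
- cup: Bystander: clear sample jar with a red lid, 52 mm diameter, 60 mm high. Origin at the centre of its underside.

How it is judged:
By the outcome, as a careful person would: the job done as asked, in the order asked, and still so for the second after the job is handed in, with the robot touching nothing.
It also fails if it takes over 48 s, if anything falls off the work surface, if the arm or the gripper's body presses on something with over 40 N, if the wrist force passes 120 N, or if a joint passes its speed limit or range.

## Robot

A 6-joint arm with a two-finger parallel gripper is mounted at the origin on the work surface. World frame = base frame: x ahead of the robot, y to its left, z up, the work surface at z = 0. Lengths are in m, angles in rad, forces in N, time in s.
With the tool pointing down it reaches from about 0.35 to 0.775 m from the base axis. Payload 7.3 kg.
Tool frame: the origin (TCP) lies at the very end of the fingers, on their centre line; the grasp point (between the pads) lies 19 mm behind it (robot.pinch_z is the distance from the TCP to the grasp point, in m); z points along the fingers, y is the line along which they close (so a half turn about z gives the same grasp; the last joint's range is limited). The gripper opens to 92 mm and grips with 3 to 60 N. Pads are 19 mm wide; open, the fingers measure 130 mm over their backs; the gripper's body (75 mm by 190 mm) begins 47 mm behind the grasp point.
Start: joints at [1.059, 0.342, 1.524, -0, 1.275, -0.146], TCP at [0.188, 0.49, 0.227] pointing down, gripper open.
Joint ranges: [-2.53, 2.53], [-0.77, 2.02], [0.04, 2.7], [-1, 4.14], [0.28, 2.66], [-3.11, 3.11]. Speed limits (rad/s): [2.57, 2.57, 3.14, 3.14, 3.14, 3.14].

## Interface

Orientations are given as [roll, pitch, yaw] about the fixed x, y, z axes, in that order (R = Rz(yaw) Ry(pitch) Rx(roll)).
In Python, from cell import robot gives the robot as it stands.
- The arm moves only by the tool move_arm, never from a script. Its argument "motion" is a list of rows, each a list of 6 numbers: the shift along the tool's x, y, z in units of 0.1 m (1.0 is 0.1 m), then the turn, a rotation vector about the tool's x, y, z in units of pi rad (1.0 is pi rad). In form: [[dx, dy, dz, rx, ry, rz], ...]. A call has 1 to 12 rows; each row is the pose to reach, as a shift and turn from the pose commanded when the call began, along the tool's axes at that moment, turning the shorter way round; what a row does not reach only later rows make up. A row lasts 1/8 s, in which the tool goes at most 62.5 mm and 10.7 degrees, less where a joint would pass 70% of its speed; a pose out of reach is approached as far as the arm can. A call with a number of a shift or a turn outside -1 to 1 is refused whole. A call with a gripper value outside its range is refused whole. "fingers" is the opening, from -1 (shut) to 1 (fully open), set as the call begins (left out, the last holds). The fingers move at their own pace and stop on an object; "newtons" is the grip in N (left out, the last holds). Time passes only in rows, so rows that repeat a pose let the fingers close. It gives the time, the measured TCP pose, the force, the opening and the grip force at its end, in the units of the state.
- robot.observe(): the state, without advancing time (a new reading comes with each control period).
- robot.read_camera(name): name is "scene" or "side" or "wrist"; returns a dict with "image" (480x640x3 uint8, red, green, blue), "range_z" (480x640 float32, m along the optical axis (not along the pixel's ray), 0 where there is no reading), "vfov" (degrees; the focal length in pixels is half the picture's height over the tangent of half this angle, whatever the lens; pixels are square), "cx", "cy" (the principal point, pixels), "extrinsics" (4x4, takes a point from camera to world coordinates); the wrist camera has in their place "hand_eye" (4x4, takes a point from camera to tool coordinates, whose origin is the TCP and whose axes are the flange's). Camera axes: x right, y up, looking along -z (the intrinsics and any distortion apply to the point x, -y, -z); pixel columns grow to the right and rows downward; lengths in m; the calibration is good to about 2 mm. The wrist camera is an equidistant fisheye: a pixel r from the principal point sees the ray r / f radians off the axis. A picture is of the moment at which its call begins: read the wrist's pose just before it.
- robot.hand_in(): hands the job in; it is judged then, once.
The state is a dict: "time": time; "qpos": joint angles; "qvel": joint speeds; "joint_efforts": joint torques, N m; "tool_pos": TCP position; "tool_rot": TCP orientation; "contact_force": force on the tool from outside, world axes, zero at the start; "torque": the same for the moment, N m; "opening": finger opening in m; "grip_force": force on a finger pad.
Only numpy, scipy, OpenCV 4.12 (cv2) and the standard library are available. Lean on these libraries where they do the work, as an engineer would, in place of code of your own. Each camera call takes 0.05 s, during which the arm holds its last target. There are 200 camera calls.

## Working session

There is one attempt and no reset: what is moved stays moved. The work goes in short steps, Python scripts to look and compute and a tool call to move; the robot and the scene stay as the last step left them, time stands still between calls to the robot, and variables do not carry over. Pictures are saved under pics/ and viewed, at most 10 in all, crops included, and the job is handed in when it is done.

Besides the shell and the picture viewer there is one more tool, called as name(argument=value, ...), one argument or row to a line, values as JSON. move_arm: Moves the arm, as the interface text tells. Shifts and turns lie within -1 to 1; 1 stands for 0.1 m of shift or pi rad of turn. Its arguments: {"type":"object","properties":{"motion":{"type":"array"},"fingers":{"type":"number"},"newtons":{"type":"number"}},"required":["motion"]}

```bash
mkdir -p pics; cat > h.py <<'E'
import numpy as np, cv2
from cell import robot
def pts(c):
    im=c["image"];h,w=im.shape[:2];f=h/2/np.tan(np.radians(c["vfov"])/2)
    v,u=np.mgrid[:h,:w];z=c["range_z"]
    P=np.stack([(u-c["cx"])/f*z,-(v-c["cy"])/f*z,-z,np.ones_like(z)],-1)@np.array(c["extrinsics"]).T
    return P[...,:3]
E
python3 - <<'E'
from h import *
o=robot.observe();print({k:np.round(v,3) for k,v in o.items()})
for n in("scene","side"):
    c=robot.read_camera(n);np.savez(n+".npz",P=pts(c),im=c["image"],ok=c["range_z"]>0)
    cv2.imwrite(f"pics/{n}1.png",c["image"][...,::-1]);print(n,np.round(c["extrinsics"],3).tolist(),c["vfov"],[k for k in c])
E
```

```text
{'time': np.float64(0.0), 'qpos': array([ 1.059,  0.343,  1.525, -0.   ,  1.275, -0.146]), 'qvel': array([ 0.002,  0.001, -0.001, -0.   ,  0.001, -0.   ]), 'joint_efforts': array([ 1.0000e-03, -4.3124e+01, -2.4422e+01,  7.2000e-02,  5.6000e-02,
       -0.0000e+00]), 'tool_pos': array([0.188, 0.49 , 0.226]), 'tool_rot': array([-3.14 , -0.   ,  2.776]), 'contact_force': array([-0.188,  0.308, -0.154]), 'torque': array([ 0.021, -0.046,  0.011]), 'grip_force': np.float64(0.0), 'opening': np.float64(0.092)}
scene [[-0.568, -0.643, 0.513, 1.019], [0.823, -0.448, 0.35, 0.338], [0.004, 0.621, 0.784, 0.758], [0.0, 0.0, 0.0, 1.0]] 46.673422476332114 ['image', 'range_z', 'vfov', 'cx', 'cy', 'extrinsics']
side [[0.727, 0.43, -0.535, 0.106], [-0.687, 0.454, -0.568, -0.455], [-0.001, 0.78, 0.625, 0.579], [0.0, 0.0, 0.0, 1.0]] 51.04425064198233 ['image', 'range_z', 'vfov', 'cx', 'cy', 'extrinsics']
```

View pics/scene1.png

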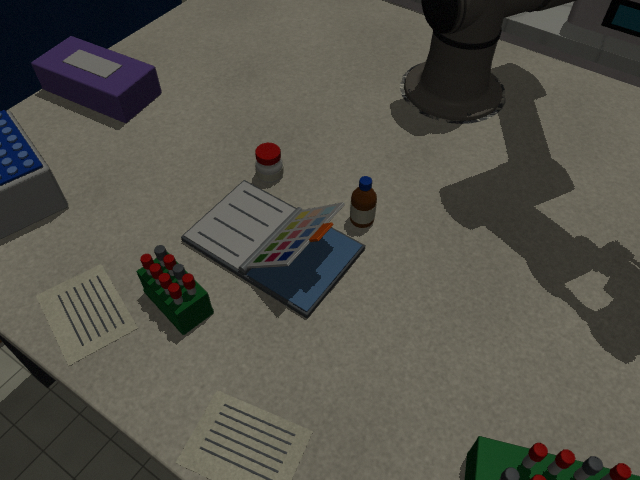

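View pics/side1.png

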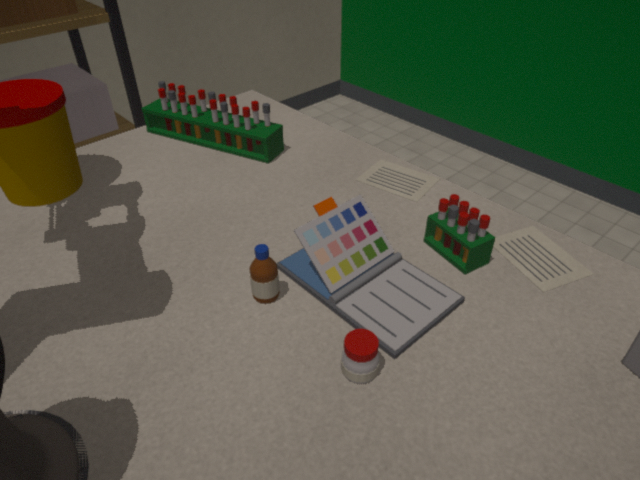

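Scene view: the board has corners near (243,181), (182,238), (306,313) and (365,245). The leaf is ajar over the blue half, with the orange tab near (321,232). The rack is at (175,290), the bottle at (363,203) and the cup at (268,162). The side view shows the same, with the tab at (325,206).

```bash
cat > m.py <<'E'
from h import *
D={n:np.load(n+".npz") for n in("scene","side")}
s=D["scene"];P=s["P"]
for n,uv in dict(wA=(244,183),wB=(184,238),bC=(306,311),bD=(363,246)).items():
    print(n,np.round(P[uv[1],uv[0]],3))
for n,d in D.items():
    hsv=cv2.cvtColor(d["im"],cv2.COLOR_RGB2HSV);H,S,V=[hsv[...,i].astype(int) for i in range(3)]
    P=d["P"];r=np.hypot(P[...,0],P[...,1]);box=d["ok"]&(P[...,0]>.2)&(P[...,0]<.85)&(abs(P[...,1])<.5)
    def rep(nm,m):
        m=m&box&(P[...,2]<.16)
        k,l,st,_=cv2.connectedComponentsWithStats(m.astype(np.uint8))
        for i in range(1,k):
            if st[i,4]>25:
                q=P[l==i];print(n,nm,st[i].tolist(),"med",np.round(np.median(q,0),3),"min",np.round(np.percentile(q,3,0),3),"max",np.round(np.percentile(q,97,0),3))
    rep("orange",(H>6)&(H<16)&(S>200)&(V>150)&(P[...,2]>.03)); rep("red",((H<4)|(H>176))&(S>170)&(V>90)&(P[...,2]>.05))
    rep("blue",(H>105)&(H<122)&(S>150)&(P[...,2]>.08)); rep("page",(H>95)&(H<115)&(S>60)&(S<160)&(P[...,2]<.025)&(V>60))
    rep("green",(H>50)&(H<75)&(S>150)&(P[...,2]>.03)&(P[...,2]<.11))
    m=box&(P[...,2]>.009)&(P[...,2]<.02)
    k,l,st,_=cv2.connectedComponentsWithStats(m.astype(np.uint8));i=1+st[1:,4].argmax()
    q=P[l==i];print(n,"slab",len(q),cv2.minAreaRect(q[:,:2].astype(np.float32)))
E
python3 m.py
```

```text
wA [ 0.5   -0.184  0.017]
wB [ 0.658 -0.188  0.012]
bC [0.658 0.069 0.014]
bD [0.497 0.074 0.012]
scene red [256, 143, 24, 16, 301] med [ 0.442 -0.171  0.06 ] min [ 0.424 -0.19   0.058] max [ 0.461 -0.152  0.063]
scene red [141, 254, 10, 8, 64] med [ 0.758 -0.15   0.096] min [ 0.752 -0.157  0.094] max [ 0.764 -0.144  0.098]
scene red [164, 254, 10, 8, 53] med [ 0.74  -0.121  0.096] min [ 0.733 -0.127  0.094] max [ 0.745 -0.116  0.098]
scene red [150, 264, 10, 7, 55] med [ 0.763 -0.126  0.096] min [ 0.757 -0.132  0.093] max [ 0.769 -0.12   0.098]
scene red [159, 273, 10, 8, 62] med [ 0.768 -0.103  0.096] min [ 0.762 -0.109  0.094] max [ 0.774 -0.097  0.099]
scene red [183, 274, 10, 8, 60] med [ 0.749 -0.074  0.096] min [ 0.743 -0.08   0.093] max [ 0.755 -0.068  0.099]
scene red [168, 284, 11, 8, 61] med [ 0.773 -0.079  0.096] min [ 0.768 -0.085  0.094] max [ 0.779 -0.073  0.098]
scene red [534, 443, 14, 13, 130] med [0.704 0.43  0.117] min [0.698 0.424 0.115] max [0.71  0.437 0.119]
scene red [561, 450, 14, 13, 135] med [0.694 0.459 0.117] min [0.688 0.452 0.115] max [0.7   0.465 0.11
[... 2185 characters left out ...]
  0.053] max [ 0.46  -0.152  0.061]
side blue [355, 203, 11, 13, 75] med [0.634 0.015 0.087] min [0.627 0.008 0.081] max [0.64  0.022 0.093]
side blue [256, 245, 12, 14, 123] med [0.435 0.031 0.099] min [0.429 0.025 0.088] max [0.445 0.042 0.101]
side page [280, 249, 52, 50, 913] med [0.512 0.028 0.013] min [ 0.497 -0.039  0.011] max [0.542 0.069 0.015]
side green [213, 119, 69, 23, 577] med [0.703 0.42  0.065] min [0.663 0.376 0.058] max [0.758 0.496 0.067]
side green [430, 214, 64, 37, 408] med [ 0.735 -0.131  0.058] min [ 0.719 -0.165  0.056] max [ 0.764 -0.062  0.06 ]
side slab 7969 ((0.57534259557724, -0.059887051582336426), (0.27059853076934814, 0.17149551212787628), 89.51683807373047)
```

move_arm(
  motion=[
    [-0.5, -0.18, 0, 0, 0, -0.058],
    [-1, -0.37, 0, 0, 0, -0.116],
    [-1, -0.37, 0, 0, 0, -0.116],
  ],
  fingers=-1,
  newtons=30,
)

```text
time: 0.48
tool_pos: [0.2697, 0.4182, 0.2265]
tool_rot: [-3.141, -0.0, 3.138]
contact_force: [-0.6, 0.1, -0.5]
opening: 0.0659
grip_force: 0.0
```

move_arm(
  motion=[
    [-0.5, -0.45, 0, 0, 0, 0],
    [-1, -0.9, 0, 0, 0, 0],
  ],
)

```text
time: 0.72
tool_pos: [0.3609, 0.3361, 0.2266]
tool_rot: [3.141, -0.0, 3.141]
contact_force: [0.7, 1.0, 0.7]
opening: 0.0465
grip_force: 0.0
```

move_arm(
  motion=[
    [-0.5, -0.45, 0, 0, 0, 0],
    [-1, -0.9, 0, 0, 0, 0],
  ],
)

```text
time: 0.98
tool_pos: [0.4544, 0.2519, 0.2266]
tool_rot: [3.141, -0.0, 3.139]
contact_force: [1.2, 0.6, -0.1]
opening: 0.0268
grip_force: 0.0
```

move_arm(
  motion=[
    [-0.5, -0.45, 0, 0, 0, 0],
    [-1, -0.9, 0, 0, 0, 0],
    [-1, -0.9, 0, 0, 0, 0],
    [-1, -0.9, 0, 0, 0, 0],
  ],
)

```text
time: 1.48
tool_pos: [0.553, 0.1628, 0.2261]
tool_rot: [3.141, -0.002, 3.139]
contact_force: [-0.2, -0.2, -0.5]
opening: 0.0004
grip_force: 0.0
```

move_arm(
  motion=[
    [-0.1, -0.1, 0.1, 0.05, 0, 0],
    [-0.2, -0.2, 0.3, 0.1, 0, 0],
    [-0.22, -0.3, 0.5, 0.14, 0, 0],
    [-0.22, -0.3, 0.6, 0.167, 0, 0],
    [-0.22, -0.3, 0.6, 0.167, 0, 0],
    [-0.22, -0.3, 0.6, 0.167, 0, 0],
  ],
)

```text
time: 2.22
tool_pos: [0.5751, 0.1334, 0.1677]
tool_rot: [-2.619, 0.001, 3.141]
contact_force: [-0.4, -0.6, 0.4]
opening: 0.0001
grip_force: 0.0
```

```bash
python3 - <<'E'
from h import *
o=robot.observe();print(np.round(o["qpos"],3),np.round(o["tool_pos"],4),np.round(o["tool_rot"],3))
c=robot.read_camera("scene");im=c["image"];P=pts(c)
hsv=cv2.cvtColor(im,cv2.COLOR_RGB2HSV).astype(int)
m=(hsv[...,0]>4)&(hsv[...,0]<18)&(hsv[...,1]>150)&(hsv[...,2]>80)&(P[...,2]>.05)&(abs(P[...,0]-.576)<.06)&(abs(P[...,1])<.1)
q=P[m];print(m.sum(),np.round(np.median(q,0),4) if len(q) else"",np.round(np.percentile(q,[3,97],0),4) if len(q) else"")
cv2.imwrite("pics/s2.png",im[120:360,150:470][...,::-1].repeat(2,0).repeat(2,1))
E
```

```text
[ 0.351  0.646  1.304 -0.495  1.408 -1.083] [0.5751 0.1334 0.1677] [-2.619e+00  1.000e-03  3.141e+00]
178 [0.5787 0.0427 0.1119] [[0.5599 0.0325 0.1033]
 [0.5962 0.0494 0.1164]]
```

View pics/s2.png

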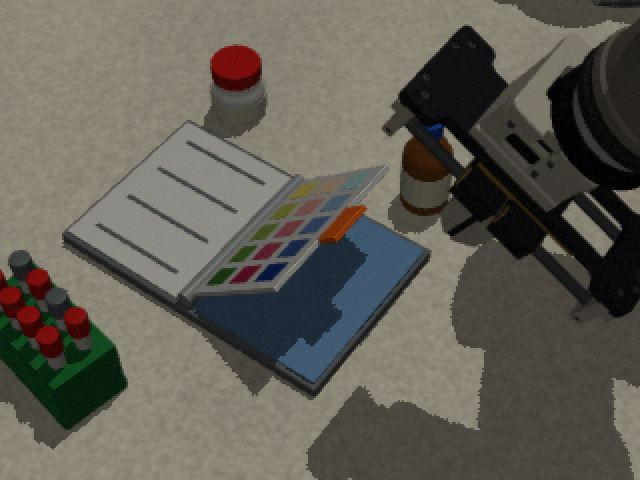

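```bash
cat > plan.py <<'E'
import numpy as np
R=np.radians; SP=np.array([-.060,.018]); h,rc,t=.019,.128,.0025
def un(a): return np.array([np.sin(a),np.cos(a)]),np.array([-np.cos(a),np.sin(a)])
def pose(th):
    a=np.interp(th,[R(60),R(110)],[R(30),0]); u,n=un(a)
    e=np.array([np.cos(th),np.sin(th)]); d=np.array([np.sin(th),-np.cos(th)])
    if th<np.pi/2-a: return SP+.145*e+t*d-(.145-rc)*u-h*n,a
    return SP+rc*e+t*d-h*n,a
def rows(p0,a0,ths):
    u,n=un(a0)
    for th in ths:
        p,a=pose(th);D=(p-p0)*10
        print([0,round(-D@n,2),round(-D@u,2),round((a-a0)/np.pi,3),0,0],round(th,2),np.round(p,3))
E
python3 - <<'E'
from plan import *
rows(np.array([.1334,.1677]),R(30),[.5])
g=np.linspace(.5,np.pi,49)
for k in range(4):
    p,a=pose(g[12*k]);print("start",np.round(p,4),round(a,3));rows(p,a,g[12*k+1:12*k+13])
E
```

```text
[0, np.float64(0.04), np.float64(1.21), np.float64(0.0), 0, 0] 0.5 [0.076 0.061]
start [0.0764 0.0611] 0.524
[0, np.float64(-0.07), np.float64(-0.04), np.float64(0.0), 0, 0] 0.56 [0.073 0.068]
[0, np.float64(-0.14), np.float64(-0.08), np.float64(0.0), 0, 0] 0.61 [0.068 0.075]
[0, np.float64(-0.21), np.float64(-0.11), np.float64(0.0), 0, 0] 0.67 [0.064 0.081]
[0, np.float64(-0.29), np.float64(-0.14), np.float64(0.0), 0, 0] 0.72 [0.059 0.088]
[0, np.float64(-0.36), np.float64(-0.16), np.float64(0.0), 0, 0] 0.78 [0.053 0.093]
[0, np.float64(-0.44), np.float64(-0.19), np.float64(0.0), 0, 0] 0.83 [0.048 0.099]
[0, np.float64(-0.52), np.float64(-0.2), np.float64(0.0), 0, 0] 0.89 [0.042 0.104]
[0, np.float64(-0.6), np.float64(-0.21), np.float64(0.0), 0, 0] 0.94 [0.035 0.109]
[0, np.float64(-0.68), np.float64(-0.22), np.float64(0.0), 0, 0] 1.0 [0.029 0.114]
[0, np.float64(-0.75), np.float64(-0.23), np.float64(-0.001), 0, 0] 1.05 [0.022 0.118]
[0, np.float64(-0.83), np.float64(-0.23), np.float64(-0.011), 0, 0] 1.11 [0.016 0.122]
[0, np.float64(-0.9), np.float64(-0.23), np.float64(-0.022), 0, 
[... 2529 characters left out ...]
0] 2.7 [-0.156  0.075]
[0, np.float64(-0.18), np.float64(0.3), np.float64(0.0), 0, 0] 2.76 [-0.159  0.068]
[0, np.float64(-0.21), np.float64(0.37), np.float64(0.0), 0, 0] 2.81 [-0.161  0.062]
[0, np.float64(-0.23), np.float64(0.43), np.float64(0.0), 0, 0] 2.87 [-0.164  0.055]
[0, np.float64(-0.25), np.float64(0.5), np.float64(0.0), 0, 0] 2.92 [-0.165  0.048]
[0, np.float64(-0.26), np.float64(0.57), np.float64(0.0), 0, 0] 2.98 [-0.167  0.042]
[0, np.float64(-0.27), np.float64(0.64), np.float64(0.0), 0, 0] 3.03 [-0.168  0.035]
[0, np.float64(-0.28), np.float64(0.71), np.float64(0.0), 0, 0] 3.09 [-0.169  0.028]
[0, np.float64(-0.28), np.float64(0.78), np.float64(0.0), 0, 0] 3.14 [-0.169  0.021]
```

move_arm(
  motion=[
    [0, 0, 0.3, 0, 0, 0],
    [0, 0, 0.65, 0, 0, 0],
    [0, 0, 1.0, 0, 0, 0],
  ],
)

```text
time: 2.65
tool_pos: [0.5759, 0.0815, 0.0809]
tool_rot: [-2.619, 0.003, 3.139]
contact_force: [0.3, -0.2, -0.3]
opening: 0.0006
grip_force: 0.0
```

move_arm(
  motion=[
    [0, 0.02, 0.1, 0, 0, 0],
    [0, 0.04, 0.21, 0, 0, 0],
    [0, 0.04, 0.21, 0, 0, 0],
    [0, 0.04, 0.21, 0, 0, 0],
  ],
)

```text
time: 3.15
tool_pos: [0.5759, 0.0757, 0.0609]
tool_rot: [-2.617, 0.002, 3.141]
contact_force: [-0.4, -0.2, -0.2]
opening: 0.0009
grip_force: 0.0
```

```bash
python3 - <<'E'
from h import *
o=robot.observe();print(np.round(o["tool_pos"],4),np.round(o["contact_force"],2))
c=robot.read_camera("side");im=c["image"]
cv2.imwrite("pics/s3.png",im[120:360,200:520][...,::-1].repeat(2,0).repeat(2,1))
E
```

```text
[0.5759 0.0757 0.0609] [-0.44 -0.23 -0.16]
```

View pics/s3.png

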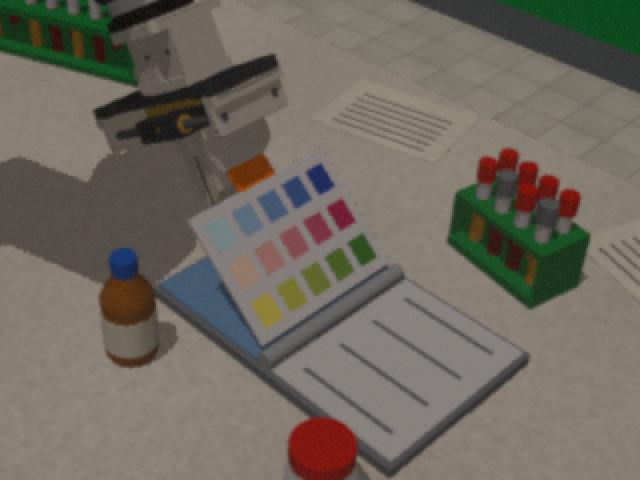

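The fingers are just behind the orange tab (crop 215,180), clear of it. Starting the push.

move_arm(
  motion=[
    [0, -0.07, -0.04, 0, 0, 0],
    [0, -0.14, -0.08, 0, 0, 0],
    [0, -0.21, -0.11, 0, 0, 0],
    [0, -0.29, -0.14, 0, 0, 0],
    [0, -0.36, -0.16, 0, 0, 0],
    [0, -0.44, -0.19, 0, 0, 0],
    [0, -0.52, -0.2, 0, 0, 0],
  ],
)

```text
time: 4.08
tool_pos: [0.5752, 0.04, 0.1038]
tool_rot: [-2.617, 0.0, 3.14]
contact_force: [-0.8, 2.8, -0.7]
opening: 0.0002
grip_force: 1.1
```

```bash
cat > look.py <<'E'
from h import *
import sys
o=robot.observe();print(np.round(o["tool_pos"],4),np.round(o["contact_force"],2))
c=robot.read_camera("side");im=c["image"];P=pts(c);ok=c["range_z"]>0
hsv=cv2.cvtColor(im,cv2.COLOR_RGB2HSV).astype(int)
B=ok&(P[...,0]>.49)&(P[...,0]<.66)
m=B&(hsv[...,0]>4)&(hsv[...,0]<18)&(hsv[...,1]>170)&(hsv[...,2]>80)&(P[...,1]<.1)&(P[...,1]>-.25)
q=P[m];print("tab",m.sum(),np.round(np.median(q,0),4) if len(q) else"")
m=ok&(P[...,2]>.009)&(P[...,2]<.03)&(P[...,0]>.45)&(P[...,0]<.7)&(P[...,1]<.1)
k,l,st,_=cv2.connectedComponentsWithStats(m.astype(np.uint8));q=P[l==1+st[1:,4].argmax()]
print("slab",np.round(np.percentile(q,[.5,99.5],0),4).tolist(),cv2.minAreaRect(q[:,:2].astype(np.float32)))
if len(sys.argv)>1: cv2.imwrite(f"pics/{sys.argv[1]}.png",im[120:360,200:520][...,::-1].repeat(2,0).repeat(2,1))
E
python3 look.py
```

```text
[0.5752 0.04   0.1038] [-0.79  2.83 -0.66]
tab 248 [0.5756 0.0247 0.1232]
slab [[0.4905, -0.1938, 0.0093], [0.6579, 0.0709, 0.0293]] ((0.5754275321960449, -0.059417903423309326), (0.27076244354248047, 0.1719444841146469), 89.5237045288086)
```

move_arm(
  motion=[
    [0, -0.08, -0.01, 0, 0, 0],
    [0, -0.16, -0.02, 0, 0, 0],
    [0, -0.23, -0.03, 0, 0, 0],
    [0, -0.31, -0.03, -0.011, 0, 0],
    [0, -0.38, -0.03, -0.022, 0, 0],
  ],
)

```text
time: 4.75
tool_pos: [0.575, 0.0084, 0.1252]
tool_rot: [-2.687, -0.0, 3.14]
contact_force: [-0.5, 1.7, -1.1]
opening: 0.0002
grip_force: 0.8
```

move_arm(
  motion=[
    [0, -0.07, 0, -0.011, 0, 0],
    [0, -0.14, 0, -0.021, 0, 0],
    [0, -0.21, 0, -0.032, 0, 0],
    [0, -0.28, 0.01, -0.042, 0, 0],
    [0, -0.35, 0.03, -0.053, 0, 0],
    [0, -0.42, 0.04, -0.063, 0, 0],
  ],
)

```text
time: 5.5
tool_pos: [0.5749, -0.0313, 0.14]
tool_rot: [-2.885, -0.0, 3.14]
contact_force: [-0.0, 1.3, -0.9]
opening: 0.0005
grip_force: 0.7
```

```bash
python3 look.py s4; python3 -c "
from plan import *
print(pose(.5+6*2.6416/48*3))"
```

```text
[ 0.5749 -0.0313  0.14  ] [-0.04  1.31 -0.93]
tab 248 [ 0.5733 -0.0487  0.1532]
slab [[0.4907, -0.1939, 0.0093], [0.6575, 0.0717, 0.0277]] ((0.5753043293952942, -0.05914419889450073), (0.27122023701667786, 0.17215320467948914), 89.51630401611328)
(array([-0.02888062,  0.14054867]), np.float64(0.2575573063162575))
```

View pics/s4.png

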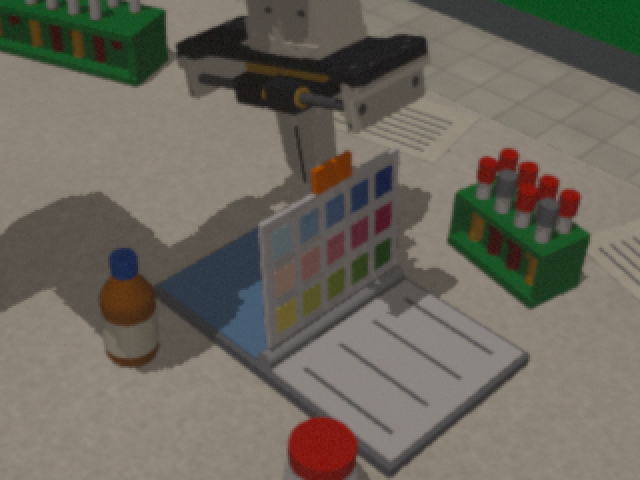

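The leaf is nearly upright, with the tab at crop (331,173), and the board has not moved. Continuing along the planned arc.

move_arm(
  motion=[
    [0, -0.07, 0.0, -0.011, 0, 0],
    [0, -0.14, 0.01, -0.021, 0, 0],
    [0, -0.2, 0.02, -0.032, 0, 0],
    [0, -0.27, 0.03, -0.042, 0, 0],
    [0, -0.34, 0.05, -0.053, 0, 0],
    [0, -0.41, 0.07, -0.063, 0, 0],
  ],
)

```text
time: 6.3
tool_pos: [0.5747, -0.0724, 0.1435]
tool_rot: [-3.083, -0.001, 3.14]
contact_force: [-1.2, 1.0, -0.0]
opening: 0.0005
grip_force: 0.6
```

```bash
python3 look.py; python3 - <<'E'
from plan import *
from cell import robot
o=robot.observe();p=np.array(o["tool_pos"][1:]);a=np.pi-abs(o["tool_rot"][0]);print(p,a)
rows(p,a,np.linspace(1.82,2.48,13)[1:])
E
```

```text
[ 0.5747 -0.0724  0.1435] [-1.15  1.01 -0.03]
tab 191 [ 0.5726 -0.0911  0.1528]
slab [[0.4907, -0.1938, 0.0094], [0.6583, 0.0718, 0.025]] ((0.5755293369293213, -0.05949772894382477), (0.2712835371494293, 0.17218835651874542), 89.49889373779297)
[-0.07381797  0.14350346] 0.05872251070842127
[0, np.float64(-0.03), np.float64(0.03), np.float64(-0.01), 0, 0] 1.88 [-0.077  0.14 ]
[0, np.float64(-0.1), np.float64(0.05), np.float64(-0.019), 0, 0] 1.93 [-0.084  0.139]
[0, np.float64(-0.16), np.float64(0.08), np.float64(-0.019), 0, 0] 1.98 [-0.09   0.136]
[0, np.float64(-0.22), np.float64(0.12), np.float64(-0.019), 0, 0] 2.04 [-0.097  0.133]
[0, np.float64(-0.28), np.float64(0.15), np.float64(-0.019), 0, 0] 2.1 [-0.103  0.13 ]
[0, np.float64(-0.34), np.float64(0.19), np.float64(-0.019), 0, 0] 2.15 [-0.109  0.126]
[0, np.float64(-0.4), np.float64(0.23), np.float64(-0.019), 0, 0] 2.2 [-0.115  0.123]
[0, np.float64(-0.45), np.float64(0.28), np.float64(-0.019), 0, 0] 2.26 [-0.12   0.118]
[0, np.float64(-0.5), np.float64(0.33), np.float64(-0.019), 0, 0] 2.32 [-0.126  0.114]
[0, np.float64(-0.55), np.float64(0.38), np.float64(-0.019), 0, 0] 2.37 [-0.131  0.109]
[0, np.float64(-0.6), np.float64(0.43), np.float64(-0.019), 0, 0] 2.42 [-0.136  0.104]
[0, np.float64(-0.64), np.float64(0.49), np.float64(-0.019), 0, 0] 2.48 [-0.14   0.099]
```

move_arm(
  motion=[
    [0, -0.04, 0.03, -0.01, 0, 0],
    [0, -0.1, 0.05, -0.019, 0, 0],
    [0, -0.16, 0.08, -0.019, 0, 0],
    [0, -0.22, 0.12, -0.019, 0, 0],
    [0, -0.28, 0.15, -0.019, 0, 0],
    [0, -0.34, 0.19, -0.019, 0, 0],
    [0, -0.4, 0.23, -0.019, 0, 0],
    [0, -0.45, 0.28, -0.019, 0, 0],
    [0, -0.5, 0.33, -0.019, 0, 0],
    [0, -0.55, 0.38, -0.019, 0, 0],
    [0, -0.6, 0.43, -0.019, 0, 0],
    [0, -0.64, 0.49, -0.019, 0, 0],
  ],
)

```text
time: 7.85
tool_pos: [0.575, -0.1393, 0.0981]
tool_rot: [-3.142, 0.0, 3.14]
contact_force: [-0.7, 1.0, 1.9]
opening: 0.0006
grip_force: 0.5
```

```bash
python3 look.py s5; python3 - <<'E'
from plan import *
from cell import robot
o=robot.observe();p=np.array(o["tool_pos"][1:]);a=0
rows(p,a,np.linspace(2.48,2.95,11)[1:]);print();rows(*pose(2.95),np.linspace(2.95,np.pi,7)[1:])
E
```

```text
[ 0.575  -0.1393  0.0981] [-0.72  1.02  1.95]
tab 124 [ 0.5672 -0.1637  0.1148]
slab [[0.4907, -0.1937, 0.0093], [0.6588, 0.0715, 0.0264]] ((0.5754731893539429, -0.05940501391887665), (0.27148061990737915, 0.17229041457176208), 89.378173828125)
[0, np.float64(-0.04), np.float64(0.03), np.float64(0.0), 0, 0] 2.53 [-0.144  0.094]
[0, np.float64(-0.08), np.float64(0.08), np.float64(0.0), 0, 0] 2.57 [-0.148  0.089]
[0, np.float64(-0.11), np.float64(0.13), np.float64(0.0), 0, 0] 2.62 [-0.151  0.084]
[0, np.float64(-0.14), np.float64(0.19), np.float64(0.0), 0, 0] 2.67 [-0.154  0.079]
[0, np.float64(-0.17), np.float64(0.24), np.float64(0.0), 0, 0] 2.72 [-0.156  0.073]
[0, np.float64(-0.19), np.float64(0.3), np.float64(0.0), 0, 0] 2.76 [-0.159  0.068]
[0, np.float64(-0.22), np.float64(0.35), np.float64(0.0), 0, 0] 2.81 [-0.161  0.062]
[0, np.float64(-0.23), np.float64(0.41), np.float64(0.0), 0, 0] 2.86 [-0.163  0.056]
[0, np.float64(-0.25), np.float64(0.47), np.float64(0.0), 0, 0] 2.9 [-0.165  0.051]
[0, np.float64(-0.27), np.float64(0.52), np.float64(0.0), 0, 0] 2.95 [-0.166  0.045]

[0, np.float64(-0.01), np.float64(0.04), np.float64(0.0), 0, 0] 2.98 [-0.167  0.041]
[0, np.float64(-0.01), np.float64(0.08), np.float64(0.0), 0, 0] 3.01 [-0.168  0.037]
[0, np.float64(-0.02), np.float64(0.12), np.float64(0.0), 0, 0] 3.05 [-0.168  0.033]
[0, np.float64(-0.02), np.float64(0.16), np.float64(0.0), 0, 0] 3.08 [-0.169  0.029]
[0, np.float64(-0.03), np.float64(0.2), np.float64(0.0), 0, 0] 3.11 [-0.169  0.025]
[0, np.float64(-0.03), np.float64(0.24), np.float64(0.0), 0, 0] 3.14 [-0.169  0.021]
```

View pics/s5.png

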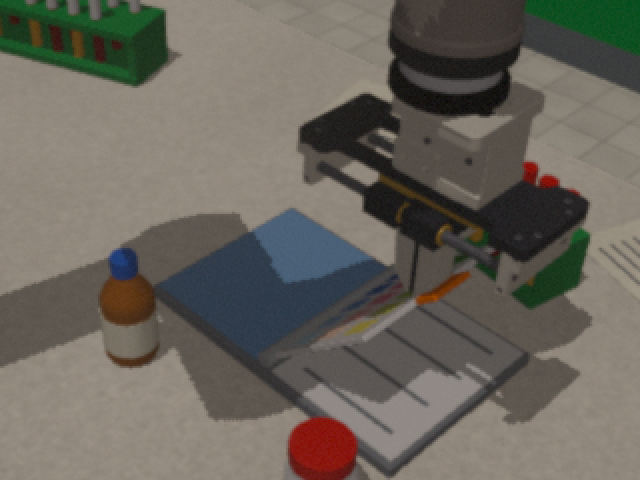

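The leaf is over the spine and leaning down over the white page, with the tab at crop (443,288). The fingers are on its upper face. Lowering it along the arc.

move_arm(
  motion=[
    [0, -0.04, 0.03, 0, 0, 0],
    [0, -0.08, 0.08, 0, 0, 0],
    [0, -0.11, 0.13, 0, 0, 0],
    [0, -0.14, 0.19, 0, 0, 0],
    [0, -0.17, 0.24, 0, 0, 0],
    [0, -0.19, 0.3, 0, 0, 0],
    [0, -0.22, 0.35, 0, 0, 0],
    [0, -0.23, 0.41, 0, 0, 0],
    [0, -0.25, 0.47, 0, 0, 0],
    [0, -0.27, 0.52, 0, 0, 0],
  ],
)

```text
time: 9.15
tool_pos: [0.5748, -0.1658, 0.0459]
tool_rot: [3.141, -0.0, 3.14]
contact_force: [0.1, 1.2, 1.1]
opening: 0.0003
grip_force: 0.4
```

move_arm(
  motion=[
    [0, 0, 0.04, 0, 0, 0],
    [0, -0.01, 0.08, 0, 0, 0],
    [0, -0.02, 0.12, 0, 0, 0],
    [0, -0.02, 0.16, 0, 0, 0],
    [0, -0.03, 0.19, 0, 0, 0],
    [0, -0.03, 0.22, 0, 0, 0],
    [0, -0.03, 0.22, 0, 0, 0],
  ],
)

```text
time: 10.02
tool_pos: [0.5748, -0.1689, 0.0241]
tool_rot: [3.141, -0.0, 3.14]
contact_force: [-0.4, -0.3, 0.1]
opening: 0.0004
grip_force: 0.0
```

move_arm(
  motion=[
    [0, 0, 0.015, 0, 0, 0],
    [0, 0, 0.03, 0, 0, 0],
    [0, 0, 0.03, 0, 0, 0],
  ],
)

```text
time: 10.4
tool_pos: [0.575, -0.1689, 0.0213]
tool_rot: [3.141, 0.0, 3.14]
contact_force: [0.5, -0.2, 0.3]
opening: 0.0008
grip_force: 0.0
```

```bash
python3 look.py s6
```

```text
[ 0.575  -0.1689  0.0213] [ 0.53 -0.18  0.28]
tab 296 [ 0.5728 -0.1949  0.0203]
slab [[0.4904, -0.2024, 0.0094], [0.6535, 0.0724, 0.0253]] ((0.5745363235473633, -0.0637916624546051), (0.2817031741142273, 0.17167888581752777), 88.98271942138672)
```

View pics/s6.png

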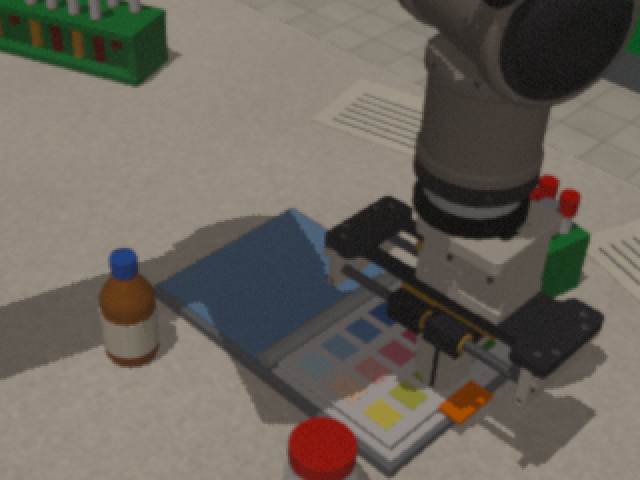

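The leaf lies flat at tab height about 20 mm. Pressing gently in small steps until contact is felt.

move_arm(
  motion=[
    [0, 0, 0.01, 0, 0, 0],
    [0, 0, 0.015, 0, 0, 0],
    [0, 0, 0.015, 0, 0, 0],
  ],
)

```text
time: 10.82
tool_pos: [0.575, -0.1689, 0.0207]
tool_rot: [-3.142, 0.0, 3.14]
contact_force: [-1.7, 0.8, 6.0]
opening: 0.0004
grip_force: 3.1
```

move_arm(
  motion=[
    [0, 0, 0.02, 0, 0, 0],
    [0, 0, 0.02, 0, 0, 0],
    [0, 0, -0.05, 0, 0, 0],
    [0, 0, -0.3, 0, 0, 0],
    [0, 0, -0.7, 0, 0, 0],
    [0, 0, -1, 0, 0, 0],
  ],
)

```text
time: 11.58
tool_pos: [0.5752, -0.169, 0.1213]
tool_rot: [-3.141, 0.001, 3.14]
contact_force: [-0.3, -0.5, 0.2]
opening: 0.0005
grip_force: 0.0
```

move_arm(
  motion=[
    [0, 0.2, -0.4, 0, 0, 0],
    [0, 0.6, -0.8, 0, 0, 0],
    [0, 1, -1, 0, 0, 0],
    [0, 1, -1, 0, 0, 0],
    [0, 1, -1, 0, 0, 0],
  ],
)

```text
time: 12.2
tool_pos: [0.5748, -0.0692, 0.2194]
tool_rot: [-3.141, -0.001, 3.141]
contact_force: [0.7, 0.4, -0.5]
opening: 0.0003
grip_force: 0.0
```

move_arm(
  motion=[
    [0, 0.5, 0, 0, 0, 0],
    [0, 1, 0, 0, 0, 0],
    [0, 1, 0, 0, 0, 0],
    [0, 1, 0, 0, 0, 0],
    [0, 1, 0, 0, 0, 0],
  ],
)

```text
time: 12.82
tool_pos: [0.5752, 0.0295, 0.2195]
tool_rot: [-3.141, -0.001, 3.138]
contact_force: [0.1, 0.2, -0.5]
opening: 0.0007
grip_force: 0.0
```

```bash
python3 look.py s7; python3 - <<'E'
from h import *
c=robot.read_camera("side");P=pts(c);hsv=cv2.cvtColor(c["image"],cv2.COLOR_RGB2HSV).astype(int)
m=(P[...,0]>.51)&(P[...,0]<.64)&(P[...,1]>-.18)&(P[...,1]<-.08)&(P[...,2]<.1)&(P[...,2]>0)
q=P[m];print("leaf plane z=ax+by+c",np.round(np.linalg.lstsq(np.c_[q[:,:2],np.ones(len(q))],q[:,2],rcond=None)[0],4),np.median(q[:,2]))
E
```

```text
[0.5752 0.0295 0.2195] [ 0.07  0.16 -0.46]
tab 296 [ 0.5734 -0.1943  0.0198]
slab [[0.4908, -0.202, 0.0095], [0.6588, 0.0714, 0.0249]] ((0.5754805207252502, -0.06471335887908936), (0.2810630798339844, 0.1718544214963913), 89.53583526611328)
leaf plane z=ax+by+c [-0.0008 -0.0001  0.0205] 0.020081536187040783
```

View pics/s7.png

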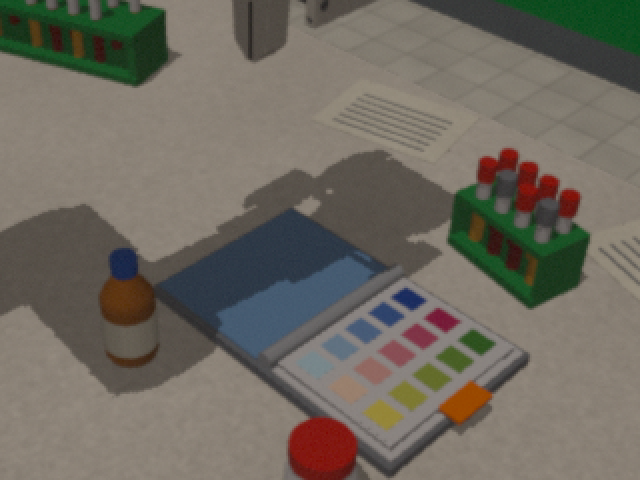

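The leaf lies flat on the white page with its plane level at z ≈ 20 mm and the tab at crop (466,403). The board and bystanders are where they were, and the arm is clear.

```bash
python3 -c "
from cell import robot
print(robot.hand_in())"
```

```text
the job is handed in; nothing more can be done
None
```

The leaf was pushed over the spine and pressed flat on the white page with about 6 N; the board, rack, bottle and cup look unmoved, the arm is clear, and the job was handed in at about 13 s.

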